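# Scoop polishing stones from the lidded tray into the tumbler

## Task

Lift the clear lid off the tray by its knob and lay it flat on the cork pad. Then, with the metal scoop and never with the gripper itself, carry at least three of the six polishing stones from the tray into the tumbler bowl; the rest may stay in the tray, but leave none anywhere else. Finally set the scoop down on the bench, resting flat on its pan outside the tray, without having knocked the screwdriver stand, the oil bottle or the movement holder about.

Things in the scene. Friction and masses are not known exactly. Their poses are not given: they have to be found in the camera images.
- tray: Fixed open dark steel tray, outside 188 x 98 x 40 mm high, walls 4 mm, inside 180 (its x) x 90 (its y) x 36 mm deep. At the +x end a full-width ramp rises from the inner floor at x = 62 mm to the wall at x = 90 mm, 40 mm above the bench (52 degrees). Origin: centre of its underside; x along its long side. The stones start flat in the half by the ramp; the -x end (x below -10 mm) is empty.
- tray_in (a point): centre of the tray's inner floor, 4 mm above the bench, axes as the tray
- lid: Loose flat clear plastic lid, 192 x 102 mm, plate 4 mm thick with a 4 mm locating frame (168 x 84 mm) under it and an upright black knob, a cylinder of 30 mm diameter and 32 mm high, on its middle; 0.16 kg. Starts on the tray. Origin: centre of the underside of the locating frame; the knob stands from 8 to 40 mm above it. x along the long side.
- lid_knob (a point): centre of the top of the lid's knob, 40 mm above the lid's origin
- pad: Fixed cork pad on the bench, 210 x 130 x 4 mm, where the lid is to lie. Origin: centre of its underside; x along the long side.
- scoop: Loose steel scoop, 0.14 kg, starts flat on the bench. x towards its open mouth, z up. Origin: in the pan's underside plane, 45 mm behind the pan's centre. Pan floor 70 mm long (x = 10 to 80 mm), 72 mm wide, 2 mm thick; side walls 2.5 mm thick, 32 mm high at the back, 20 mm towards the mouth, ending 6 mm short of the lip; back wall 32 mm high. Handle: see scoop_grip.
- scoop_grip (a point): middle of the handle, at x = -35, z = 75 mm from the scoop's origin. The handle is a dark wooden bar 18 mm wide (along y), 20 mm high, 100 mm long, from above the pan's back wall (x = 12, z = 54 mm) rising backwards at 24 degrees to (x = -78, z = 94 mm)
- scoop_lip (a point): middle of the front edge of the pan, underside, at x = 80 mm from the scoop's origin
- scoop_pan (a point): middle of the pan's hollow, at x = 45, z = 18 mm from the scoop's origin
- tumbler: Fixed polishing tumbler: round grey base 148 mm wide, 36 mm high, with an open round plastic bowl, outside diameter 140 mm at the rim, inside 132 mm narrowing to about 116 mm at the floor; rim 96 mm and inner floor 49 mm above the bench; a low cone 22 mm high and 24 mm wide stands in the middle of the bowl's floor. Origin: centre of its underside.
- bowl_mid (a point): middle of the bowl's hollow: on its axis, 70 mm above the bench
- bowl_rim (a point): centre of the bowl's mouth, at the height of the rim
- stone0: White ceramic polishing stone, a round pebble with rounded edges, 25 mm diameter, 20 mm thick, 20 g, starting in the tray. Origin: its centre.
- stone1: White ceramic polishing stone, a round pebble with rounded edges, 25 mm diameter, 20 mm thick, 20 g, starting in the tray. Origin: its centre.
- stone2: White ceramic polishing stone, a round pebble with rounded edges, 25 mm diameter, 20 mm thick, 20 g, starting in the tray. Origin: its centre.
- stone3: White ceramic polishing stone, a round pebble with rounded edges, 25 mm diameter, 20 mm thick, 20 g, starting in the tray. Origin: its centre.
- stone4: White ceramic polishing stone, a round pebble with rounded edges, 25 mm diameter, 20 mm thick, 20 g, starting in the tray. Origin: its centre.
- stone5: White ceramic polishing stone, a round pebble with rounded edges, 25 mm diameter, 20 mm thick, 20 g, starting in the tray. Origin: its centre.
- driver_stand: Bystander: round black screwdriver stand, 84 mm diameter, with upright screwdrivers to 112 mm height. Origin: centre of its underside.
- oil_bottle: Bystander: amber bottle, 48 mm diameter, 95 mm high. Origin: centre of its underside.
- holder: Bystander: steel and brass movement holder, 60 mm diameter foot, 50 mm high. Origin: centre of its underside.
There are look-alikes about, which are no part of the job. What is shaped like the tumbler but turquoise is not meant.

How it is judged:
On the way, in this order (a step that is already met when the one before it is completed fails the run):
1. the lid lies flat on the cork pad, let go (horizontal distance between lid and pad below 0.045 m and z of lid in the frame of pad below 0.01 m and angle between lid's own z axis and vertical below 0.08 rad and linear speed of lid below 0.03 m/s and contact force between the fingers and lid below 0.1 N), for 0.2 s.
2. at least one stone rides in the scoop, lifted clear of the tray (((distance between stone0 and scoop_pan below 0.045 m and height (world z) of stone0 above 0.09 m) or (distance between stone1 and scoop_pan below 0.045 m and height (world z) of stone1 above 0.09 m) or (distance between stone2 and scoop_pan below 0.045 m and height (world z) of stone2 above 0.09 m) or (distance between stone3 and scoop_pan below 0.045 m and height (world z) of stone3 above 0.09 m) or (distance between stone4 and scoop_pan below 0.045 m and height (world z) of stone4 above 0.09 m) or (distance between stone5 and scoop_pan below 0.045 m and height (world z) of stone5 above 0.09 m))), for 0.2 s.
3. at least three stones are in the tumbler bowl ((distance between each of stone0, stone1, stone2 and bowl_mid below 0.062 m or distance between each of stone0, stone1, stone3 and bowl_mid below 0.062 m or distance between each of stone0, stone1, stone4 and bowl_mid below 0.062 m or distance between each of stone0, stone1, stone5 and bowl_mid below 0.062 m or distance between each of stone0, stone2, stone3 and bowl_mid below 0.062 m or distance between each of stone0, stone2, stone4 and bowl_mid below 0.062 m or distance between each of stone0, stone2, stone5 and bowl_mid below 0.062 m or distance between each of stone0, stone3, stone4 and bowl_mid below 0.062 m or distance between each of stone0, stone3, stone5 and bowl_mid below 0.062 m or distance between each of stone0, stone4, stone5 and bowl_mid below 0.062 m or distance between each of stone1, stone2, stone3 and bowl_mid below 0.062 m or distance between each of stone1, stone2, stone4 and bowl_mid below 0.062 m or distance between each of stone1, stone2, stone5 and bowl_mid below 0.062 m or distance between each of stone1, stone3, stone4 and bowl_mid below 0.062 m or distance between each of stone1, stone3, stone5 and bowl_mid below 0.062 m or distance between each of stone1, stone4, stone5 and bowl_mid below 0.062 m or distance between each of stone2, stone3, stone4 and bowl_mid below 0.062 m or distance between each of stone2, stone3, stone5 and bowl_mid below 0.062 m or distance between each of stone2, stone4, stone5 and bowl_mid below 0.062 m or distance between each of stone3, stone4, stone5 and bowl_mid below 0.062 m)), for 0.2 s.
At the end, for the whole second after the job is handed in: At least 3 stones in the bowl, all others in the bowl or tray; lid at rest flat on the cork pad (centres within 45 mm, tilt < 0.08 rad); scoop at rest upright on the bench (origin below 10 mm, tilt < 0.15 rad), its pan centre over 75 mm from the tray centre ((distance between each of stone0, stone1, stone2 and bowl_mid below 0.062 m or distance between each of stone0, stone1, stone3 and bowl_mid below 0.062 m or distance between each of stone0, stone1, stone4 and bowl_mid below 0.062 m or distance between each of stone0, stone1, stone5 and bowl_mid below 0.062 m or distance between each of stone0, stone2, stone3 and bowl_mid below 0.062 m or distance between each of stone0, stone2, stone4 and bowl_mid below 0.062 m or distance between each of stone0, stone2, stone5 and bowl_mid below 0.062 m or distance between each of stone0, stone3, stone4 and bowl_mid below 0.062 m or distance between each of stone0, stone3, stone5 and bowl_mid below 0.062 m or distance between each of stone0, stone4, stone5 and bowl_mid below 0.062 m or distance between each of stone1, stone2, stone3 and bowl_mid below 0.062 m or distance between each of stone1, stone2, stone4 and bowl_mid below 0.062 m or distance between each of stone1, stone2, stone5 and bowl_mid below 0.062 m or distance between each of stone1, stone3, stone4 and bowl_mid below 0.062 m or distance between each of stone1, stone3, stone5 and bowl_mid below 0.062 m or distance between each of stone1, stone4, stone5 and bowl_mid below 0.062 m or distance between each of stone2, stone3, stone4 and bowl_mid below 0.062 m or distance between each of stone2, stone3, stone5 and bowl_mid below 0.062 m or distance between each of stone2, stone4, stone5 and bowl_mid below 0.062 m or distance between each of stone3, stone4, stone5 and bowl_mid below 0.062 m) and (distance between stone0 and bowl_mid below 0.062 m or (x of stone0 in the frame of tray_in between -0.09 and 0.09 m and y of stone0 in the frame of tray_in between -0.045 and 0.045 m and z of stone0 in the frame of tray_in between 0 and 0.05 m)) and (distance between stone1 and bowl_mid below 0.062 m or (x of stone1 in the frame of tray_in between -0.09 and 0.09 m and y of stone1 in the frame of tray_in between -0.045 and 0.045 m and z of stone1 in the frame of tray_in between 0 and 0.05 m)) and (distance between stone2 and bowl_mid below 0.062 m or (x of stone2 in the frame of tray_in between -0.09 and 0.09 m and y of stone2 in the frame of tray_in between -0.045 and 0.045 m and z of stone2 in the frame of tray_in between 0 and 0.05 m)) and (distance between stone3 and bowl_mid below 0.062 m or (x of stone3 in the frame of tray_in between -0.09 and 0.09 m and y of stone3 in the frame of tray_in between -0.045 and 0.045 m and z of stone3 in the frame of tray_in between 0 and 0.05 m)) and (distance between stone4 and bowl_mid below 0.062 m or (x of stone4 in the frame of tray_in between -0.09 and 0.09 m and y of stone4 in the frame of tray_in between -0.045 and 0.045 m and z of stone4 in the frame of tray_in between 0 and 0.05 m)) and (distance between stone5 and bowl_mid below 0.062 m or (x of stone5 in the frame of tray_in between -0.09 and 0.09 m and y of stone5 in the frame of tray_in between -0.045 and 0.045 m and z of stone5 in the frame of tray_in between 0 and 0.05 m)) and horizontal distance between lid and pad below 0.045 m and z of lid in the frame of pad below 0.01 m and angle between lid's own z axis and vertical below 0.08 rad and linear speed of each of lid, scoop below 0.03 m/s and height (world z) of scoop below 0.01 m and angle between scoop's own z axis and vertical below 0.15 rad and horizontal distance between scoop_pan and tray above 0.075 m); the robot touches nothing.
It fails at once if the fingers touch a stone (contact force between the fingers and stone0 above 0.5 N or contact force between the fingers and stone1 above 0.5 N or contact force between the fingers and stone2 above 0.5 N or contact force between the fingers and stone3 above 0.5 N or contact force between the fingers and stone4 above 0.5 N or contact force between the fingers and stone5 above 0.5 N).
It fails at once if a bystander is pushed more than 25 mm or tipped (distance of any of driver_stand, oil_bottle, holder from where it was at the start of the episode above 0.025 m or angle between any of driver_stand, oil_bottle, holder's own z axis and vertical above 0.3 rad).
It also fails if it takes over 72 s, if anything falls off the work surface, if the arm or the gripper's body presses on something with over 40 N, if the wrist force passes 120 N, or if a joint passes its speed limit or range.

## Robot

A 6-joint arm with a two-finger parallel gripper is mounted at the origin on the work surface. World frame = base frame: x ahead of the robot, y to its left, z up, the work surface at z = 0. Lengths are in m, angles in rad, forces in N, time in s.
With the tool pointing down it reaches from about 0.35 to 0.775 m from the base axis. Payload 7.3 kg.
Tool frame: the origin (TCP) lies midway between the tips of the shut fingers; the grasp point (between the pads) lies 19 mm behind it (tcp_to_grasp is the distance from the TCP to the grasp point, in m); z points along the fingers, y is the line along which they close (so a half turn about z gives the same grasp; the last joint's range is limited). The gripper opens to 92 mm and grips with 3 to 60 N. Pads are 19 mm wide; open, the fingers measure 130 mm over their backs; the gripper's body (75 mm by 190 mm) begins 47 mm behind the grasp point.
Start: joints at [-1.494, 0.342, 1.524, -0, 1.275, -0.146], TCP at [0.116, -0.512, 0.227] pointing down, gripper open.
Joint ranges: [-2.53, 2.53], [-0.77, 2.02], [0.04, 2.7], [-1, 4.14], [0.28, 2.66], [-3.11, 3.11]. Speed limits (rad/s): [2.57, 2.57, 3.14, 3.14, 3.14, 3.14].

## Interface

Orientations are given as [roll, pitch, yaw] about the fixed x, y, z axes, in that order (R = Rz(yaw) Ry(pitch) Rx(roll)).
In Python, from cell import observe, read_camera, calibration, hand_in, tcp_to_grasp gives the robot as it stands.
- The arm moves only by the tool send_rows, never from a script. Its argument "targets" is a list of rows, each a list of 5 numbers: the opening, from 0 (shut) to 1 (fully open), then the shift along the world's x, y, z in m, then the turn about the world's z in rad. A call has 1 to 5 rows; each row shifts and turns the commanded pose from where the row before left it; what a row does not reach is not made up. A row lasts 1/10 s, in which the tool goes at most 50 mm and 8.59 degrees, less where a joint would pass 70% of its speed; a pose out of reach is approached as far as the arm can. A call is refused whole if a number of a shift passes 0.05 or a number of a turn 0.15, either way. A call with a gripper value outside its range is refused whole. The fingers move at their own pace and stop on an object; "grip_force" is the grip in N (left out, the last holds). Time passes only in rows, so rows that do not move let the fingers close. It gives the time, the measured TCP pose, the force, the opening and the grip force at its end, in the units of the state.
- observe(): the state, without advancing time (a new reading comes with each control period).
- read_camera(name): name is "scene" or "side" or "wrist"; returns (picture, depth): 480x640x3 uint8, red, green, blue; 480x640 float32, m along the optical axis (not along the pixel's ray), 0 where there is no reading.
- calibration(name): a dict with "intrinsics" (3x3 intrinsics, pixels), "k1" (the pictures are not rectified: a ray, as slopes to the right and down, at radius r is drawn at 1 + k1 r^2 times it, then the intrinsics apply), "world_to_cam" (4x4, takes a point from world to camera coordinates); the wrist camera has in their place "hand_eye" (4x4, takes a point from camera to tool coordinates, whose origin is the TCP and whose axes are the flange's). Camera axes: x right, y up, looking along -z (the intrinsics and any distortion apply to the point x, -y, -z); pixel columns grow to the right and rows downward; lengths in m; the calibration is good to about 2 mm. A picture is of the moment at which its call begins: read the wrist's pose just before it. calibration takes no time and is no camera call.
- hand_in(): hands the job in; it is judged then, once.
The state is a dict: "time": time; "qpos": joint angles; "qvel": joint speeds; "joint_efforts": joint torques, N m; "tool_pos": TCP position; "tool_rot": TCP orientation; "contact_force": force on the tool from outside, world axes, zero at the start; "torque": the same for the moment, N m; "opening": finger opening in m; "grip_force": force on a finger pad.
Only numpy, scipy, OpenCV 4.12 (cv2) and the standard library are available. Lean on these libraries where they do the work, as an engineer would, in place of code of your own. Each camera call takes 0.05 s, during which the arm holds its last target. There are 200 camera calls.

## Working session

There is one attempt and no reset: what is moved stays moved. The work goes in short steps, Python scripts to look and compute and a tool call to move; the robot and the scene stay as the last step left them, time stands still between calls to the robot, and variables do not carry over. Pictures are saved under pics/ and viewed, at most 11 in all, crops included, and the job is handed in when it is done.

Besides the shell and the picture viewer there is one more tool, called after "Call:" by a JSON object that holds its "method" and its "body". send_rows: Moves the arm, as the interface text tells. Its arguments: {"type":"object","properties":{"targets":{"type":"array","items":{"type":"array","items":{"type":"number"}}},"grip_force":{"type":"number"}},"required":["targets"]}

```bash
mkdir -p pics; ls; cat > h.py <<'E'
import numpy as np, cv2
from cell import *
def rays(name,d,Tw=None):
    c=calibration(name);K=np.array(c["intrinsics"]);k1=c["k1"]
    h,w=d.shape
    u,v=np.meshgrid(np.arange(w),np.arange(h))
    p=cv2.undistortPoints(np.stack([u,v],-1).reshape(-1,1,2).astype(float),K,np.array([k1,0,0,0.])).reshape(h,w,2)
    return np.stack([p[...,0]*d,-p[...,1]*d,-d],-1),c
def world(name,d):
    P,c=rays(name,d)
    if name=="wrist":
        s=observe();T=np.eye(4)
        from scipy.spatial.transform import Rotation as R
        T[:3,:3]=R.from_euler('xyz',s["tool_rot"]).as_matrix();T[:3,3]=s["tool_pos"]
        M=T@np.array(c["hand_eye"])
    else: M=np.linalg.inv(np.array(c["world_to_cam"]))
    return P@M[:3,:3].T+M[:3,3]
def snap(name,fn):
    im,d=read_camera(name);cv2.imwrite("pics/"+fn,im[...,::-1]);W=world(name,d);W[d==0]=np.nan
    np.save("pics/"+fn[:-4]+".npy",W);return im,W
E
python3 - <<'E'
from h import *
print(observe(),tcp_to_grasp)
a,_=snap("scene","s1.png");b,_=snap("side","d1.png")
E
```

```text
pics
{'time': 0.0, 'qpos': array([-1.49402330e+00,  3.42737099e-01,  1.52506203e+00,  1.34107248e-05,
        1.27540590e+00, -1.46001329e-01]), 'qvel': array([ 0.00165444, -0.00113957,  0.001348  ,  0.00178228, -0.00084002,
        0.00102252]), 'joint_efforts': array([-1.76540649e-03, -4.31245565e+01, -2.44220263e+01,  7.16583082e-02,
        5.58322587e-02, -9.73074975e-05]), 'tool_pos': array([ 0.11598323, -0.51158701,  0.2260218 ]), 'tool_rot': array([-3.13999930e+00, -2.47259877e-04,  2.22770247e-01]), 'contact_force': array([-0.01289067, -0.04007476, -0.35777849]), 'torque': array([-0.00016697, -0.02378022,  0.0040738 ]), 'grip_force': 0.0, 'opening': 0.09201091876348039} 0.0188
```

View pics/s1.png

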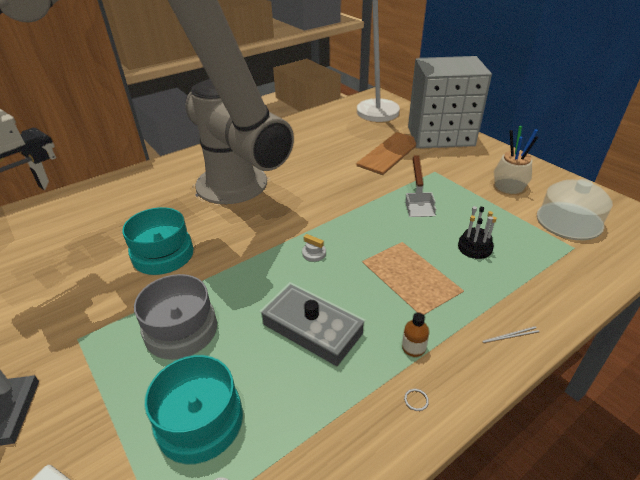

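View pics/d1.png

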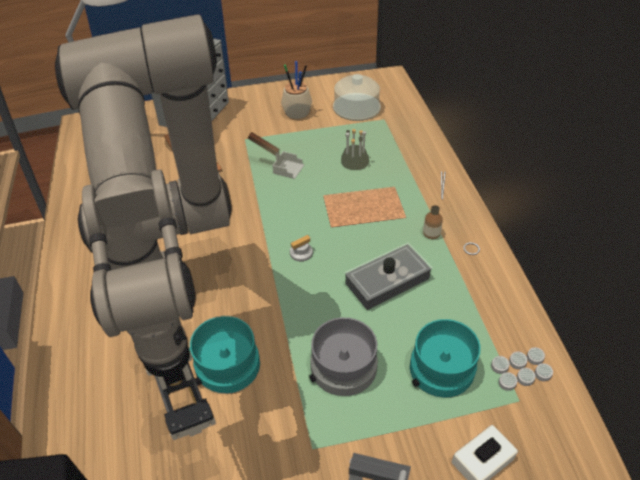

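The scene view shows the grey tumbler at (175,315), the tray at (312,322) with its stones to the right of the knob at (312,310), the cork pad at (412,277) and the scoop at (420,190), mouth towards the camera. In the side view the scoop is at (275,157), the pad at (364,207), the tray at (388,275) and the tumbler at (343,355).

```bash
cat > m.py <<'E'
from h import *
im=cv2.imread("pics/s1.png");W=np.load("pics/s1.npy")
im2=cv2.imread("pics/d1.png");W2=np.load("pics/d1.npy")
def med(W,u,v,r=2): return np.nanmedian(W[v-r:v+r+1,u-r:u+r+1].reshape(-1,3),0).round(4)
for n,(u,v) in dict(knob=(312,305),pad=(412,277),stand=(477,243),oil=(418,320),holder=(314,250),mat=(500,260),lipmid=(421,214),panmid=(421,205),cone=(176,313)).items(): print(n,med(W,u,v))
for n,(u,v) in dict(knob=(389,262),pad=(364,207),cone=(344,354),pan=(289,166),handle=(263,143),mat=(420,330)).items(): print("side",n,med(W2,u,v))
def rect(n,W,im,box,zr,cond=None):
    u0,v0,u1,v1=box;P=W[v0:v1,u0:u1].reshape(-1,3);C=im[v0:v1,u0:u1].reshape(-1,3).astype(int)
    m=(P[:,2]>zr[0])&(P[:,2]<zr[1])
    if cond is not None:m&=cond(C)
    P=P[m][:,:2].astype(np.float32);r=cv2.minAreaRect((P*1000).astype(np.float32));print(n,len(P),r,P.mean(0))
cork=lambda C:(C[:,2]>C[:,1]*1.25)
rect("pad",W,im,(355,235,470,320),(-.01,.02),cork);rect("pad side",W2,im2,(320,182,410,230),(-.01,.02),cork)
rect("tray",W,im,(255,280,370,365),(.036,.056));rect("tray side",W2,im2,(335,240,440,310),(.036,.056))
def circ(n,W,box,zr):
    u0,v0,u1,v1=box;P=W[v0:v1,u0:u1].reshape(-1,3);P=P[(P[:,2]>zr[0])&(P[:,2]<zr[1])]
    print(n,len(P),cv2.minEnclosingCircle((P[:,:2]*1000).astype(np.float32)))
circ("bowl",W,(130,270,225,360),(.09,.105));circ("bowl side",W2,(300,315,385,395),(.09,.105))
circ("knob",W,(300,295,325,325),(.07,.09));circ("knob side",W2,(378,250,402,280),(.07,.09))
rect("pan",W,im,(400,190,445,222),(-.004,.035),lambda C:abs(C[:,2]-C[:,1])<14)
rect("handle",W,im,(408,150,430,192),(.04,.12))
rect("pan",W2,im2,(265,145,310,180),(0,.035),lambda C:abs(C[:,2]-C[:,1])<14)
rect("handle",W2,im2,(240,128,287,158),(.045,.12),lambda C:(C[:,2]>C[:,1]*1.2))
for fn,b,s in(("s1",(400,150,445,222),6),("d1",(240,125,312,182),6),):pass
a=cv2.resize(im[150:225,395:450],None,fx=7,fy=7,interpolation=2);b=cv2.resize(im2[125:185,240:312],None,fx=5,fy=5,interpolation=2)
o=np.zeros((525,760,3),np.uint8);o[:525,:385]=a;o[:300,390:750]=b;cv2.imwrite("pics/c1.png",o)
E
python3 m.py
```

```text
knob [ 0.6059 -0.1331  0.075 ]
pad [0.6241 0.1381 0.0037]
stand [0.6578 0.3155 0.0384]
oil [ 0.7703 -0.0073  0.0929]
holder [ 0.4289 -0.0013  0.0273]
mat [7.080e-01 3.501e-01 4.000e-04]
lipmid [0.4615 0.3361 0.001 ]
panmid [0.4318 0.3661 0.0014]
cone [ 0.4466 -0.3526  0.0603]
side knob [ 0.6016 -0.1397  0.0754]
side pad [0.6145 0.1325 0.0043]
side cone [ 0.4374 -0.36    0.0638]
side pan [0.4444 0.3606 0.0023]
side handle [0.3755 0.3892 0.0787]
side mat [ 0.6093 -0.3572  0.0926]
pad 3437 ((619.5875854492188, 193.07359313964844), (234.4576416015625, 211.3387908935547), 87.24298858642578) [0.62346214 0.13934268]
pad side 2255 ((615.1373291015625, 137.92066955566406), (133.4590606689453, 208.46543884277344), 87.58287811279297) [0.6138074  0.13547154]
tray 3559 ((602.4104614257812, -133.51803588867188), (193.7577667236328, 105.17747497558594), 18.229055404663086) [ 0.61017275 -0.13563338]
tray side 2451 ((602.3085327148438, -135.78097534179688), (198.290771484375, 108.84162902832031), 18.227619171142578) [ 0.6002086  -0.14002699]
bowl 669 ((495.51641845703125, -351.03863525390625), 127.51839447021484)
bowl side 438 ((437.440185546875, -354.2825927734375), 72.6666030883789)
knob 144 ((603.7727661132812, -134.8695068359375), 15.342137336730957)
knob side 100 ((603.0367431640625, -136.93673706054688), 16.43337631225586)
pan 673 ((422.5415954589844, 365.38592529296875), (72.22492218017578, 118.59651184082031), 55.24546432495117) [0.4350367  0.35938084]
handle 260 ((381.5189514160156, 394.42779541015625), (19.144407272338867, 94.62255859375), 55.742286682128906) [0.38589942 0.38993797]
pan 519 ((420.6895446777344, 378.979248046875), (94.75849151611328, 159.3657989501953), 32.2311897277832) [0.43601528 0.35600612]
handle 161 ((376.76983642578125, 391.12908935546875), (26.124454498291016, 89.0407943725586), 52.55548858642578) [0.3690993 0.3950872]
```

View pics/c1.png

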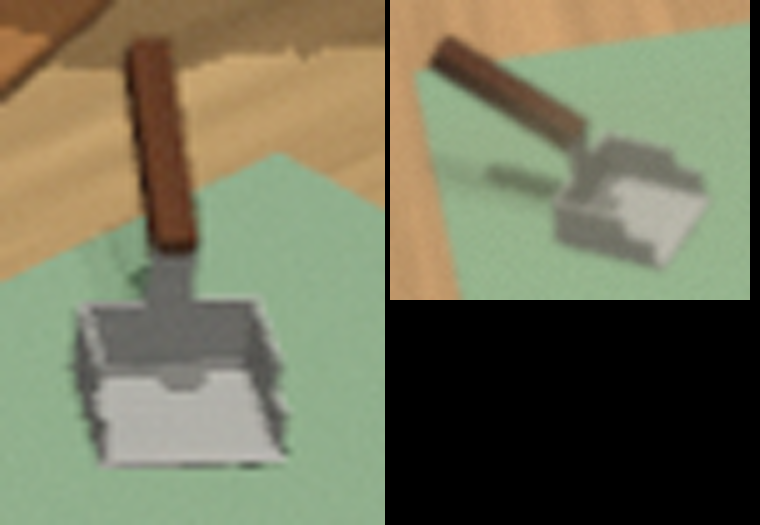

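Call:
{"method": "send_rows", "body": {"targets": [[1,0.0375,0.029,0,0.1],[1,0.0375,0.029,0,0.1],[1,0.0375,0.029,0,0.1],[1,0.0375,0.029,0,0.1],[1,0.0375,0.029,0,0.1]]}}

```text
time: 0.6
tool_pos: [0.3046, -0.3655, 0.2265]
tool_rot: [-3.141, -0.0, 0.726]
contact_force: [0.4, -0.6, -0.2]
opening: 0.0919
grip_force: 0.0
```

Call:
{"method": "send_rows", "body": {"targets": [[1,0.0375,0.029,0,0.1],[1,0.0375,0.029,0,0.1],[1,0.0375,0.029,0,0.1],[1,0.0375,0.029,0,0.1],[1,0.0375,0.029,-0.02,0.1]]}}

```text
time: 1.1
tool_pos: [0.4925, -0.222, 0.2091]
tool_rot: [3.137, 0.001, 1.227]
contact_force: [1.1, -0.6, -0.7]
opening: 0.0916
grip_force: 0.0
```

Call:
{"method": "send_rows", "body": {"targets": [[1,0.0375,0.029,-0.02,0.1],[1,0.0375,0.029,-0.02,0.1],[1,0.0375,0.029,-0.02,0.1],[1,0,0,0,0]]}}

```text
time: 1.5
tool_pos: [0.6008, -0.1337, 0.1445]
tool_rot: [-3.137, -0.003, 1.53]
contact_force: [0.1, -0.2, -0.3]
opening: 0.0916
grip_force: 0.0
```

Call:
{"method": "send_rows", "body": {"targets": [[1,0.001,-0.001,-0.04,0],[1,0.001,0,-0.035,0],[1,0,0,-0.02,0],[0.2,0,0,0,0],[0.2,0,0,0,0]], "grip_force": 25}}

```text
time: 2.0
tool_pos: [0.6013, -0.1398, 0.0545]
tool_rot: [3.142, 0.0, 1.522]
contact_force: [-0.0, 0.3, -0.3]
opening: 0.0799
grip_force: 0.0
```

Call:
{"method": "send_rows", "body": {"targets": [[0.1,0,0,0,0],[0.1,0,0,0,0],[0.1,0,0,0,0],[0.1,0,0,0,0]]}}

```text
time: 2.4
tool_pos: [0.6016, -0.1394, 0.0547]
tool_rot: [3.14, 0.0, 1.523]
contact_force: [0.5, 0.1, 0.1]
opening: 0.0483
grip_force: 0.0
```

Call:
{"method": "send_rows", "body": {"targets": [[0.1,0,0,0,0],[0.1,0,0,0,0],[0.1,0,0,0,0],[0.1,0,0,0.01,0],[0.1,0,0,0.02,0]]}}

```text
time: 2.9
tool_pos: [0.5999, -0.1388, 0.0829]
tool_rot: [-3.137, -0.001, 1.523]
contact_force: [-0.4, -0.3, -1.9]
opening: 0.0295
grip_force: 25.0
```

Call:
{"method": "send_rows", "body": {"targets": [[0.1,0,0,0.03,0],[0.1,0,0,0.03,0],[0.1,0,0,0.01,0]]}}

```text
time: 3.2
tool_pos: [0.6026, -0.1398, 0.1577]
tool_rot: [3.136, 0.002, 1.523]
contact_force: [0.7, -0.5, -1.8]
opening: 0.0294
grip_force: 25.0
```

Call:
{"method": "send_rows", "body": {"targets": [[0.1,0.002,0.03,0,-0.04],[0.1,0.002,0.04,0,-0.06],[0.1,0.002,0.045,0,-0.06],[0.1,0.002,0.045,0,-0.06],[0.1,0.002,0.045,0,-0.06]]}}

```text
time: 3.7
tool_pos: [0.6106, 0.0673, 0.1532]
tool_rot: [-3.14, 0.001, 1.24]
contact_force: [0.5, 0.2, -1.6]
opening: 0.0293
grip_force: 25.0
```

Call:
{"method": "send_rows", "body": {"targets": [[0.1,0.002,0.04,0,-0.05],[0.1,0.002,0.03,-0.02,-0.03],[0.1,0.001,0.002,-0.03,0],[0.1,0,0,-0.03,0],[0.1,0,0,-0.02,0]]}}

```text
time: 4.2
tool_pos: [0.6144, 0.138, 0.0508]
tool_rot: [-3.138, 0.002, 1.164]
contact_force: [0.3, 0.0, -1.2]
opening: 0.0289
grip_force: 25.0
```

Call:
{"method": "send_rows", "body": {"targets": [[0.1,0,0,-0.01,0],[0.1,0,0,0,0]]}}

```text
time: 4.4
tool_pos: [0.6151, 0.1375, 0.0421]
tool_rot: [-3.138, 0.002, 1.163]
contact_force: [-0.3, -0.9, -2.2]
opening: 0.0294
grip_force: 25.0
```

Call:
{"method": "send_rows", "body": {"targets": [[0.1,0,0,-0.012,0],[0.1,0,0,-0.005,0],[0.1,0,0,-0.002,0],[0.1,0,0,0,0]]}}

```text
time: 4.8
tool_pos: [0.6164, 0.1376, 0.0251]
tool_rot: [3.141, -0.0, 1.163]
contact_force: [-0.3, 0.5, -1.4]
opening: 0.0295
grip_force: 25.0
```

Call:
{"method": "send_rows", "body": {"targets": [[0.1,0,0,-0.002,0],[0.1,0,0,0,0],[1,0,0,0,0],[1,0,0,0,0],[1,0,0,0,0]]}}

```text
time: 5.3
tool_pos: [0.6165, 0.1377, 0.0234]
tool_rot: [3.141, -0.0, 1.163]
contact_force: [0.9, -0.4, -0.8]
opening: 0.0489
grip_force: 0.0
```

Call:
{"method": "send_rows", "body": {"targets": [[1,0,0,0,0],[1,0,0,0,0],[1,0,0,0,0],[1,0,0,0.04,0],[1,0,0,0.05,0]]}}

```text
time: 5.8
tool_pos: [0.6145, 0.1375, 0.1113]
tool_rot: [-3.136, 0.003, 1.163]
contact_force: [1.5, -0.5, 0.1]
opening: 0.0887
grip_force: 0.0
```

Call:
{"method": "send_rows", "body": {"targets": [[1,-0.02,0.01,0.045,0.1],[1,-0.03,0.03,0.02,0.15],[1,-0.032,0.035,0.01,0.15],[1,-0.032,0.035,0,0.15],[1,-0.032,0.035,0,0.15]]}}

```text
time: 6.3
tool_pos: [0.4692, 0.2837, 0.1885]
tool_rot: [3.14, -0.0, 1.868]
contact_force: [0.3, 0.9, -1.3]
opening: 0.092
grip_force: 0.0
```

Call:
{"method": "send_rows", "body": {"targets": [[1,-0.032,0.035,0,0.15],[1,-0.032,0.035,0,0.15],[1,-0.02,0.025,0,0.15],[1,0,0.01,0,0.15],[1,0,0.01,0,0.1]]}}

```text
time: 6.8
tool_pos: [0.3854, 0.3988, 0.188]
tool_rot: [3.141, 0.0, 2.57]
contact_force: [0.0, 0.2, 0.3]
opening: 0.0919
grip_force: 0.0
```

```bash
python3 - <<'E'
from h import *
s=observe();print(s["tool_pos"],s["tool_rot"],s["qpos"])
im,W=snap("wrist","w1.png")
im2,W2=snap("scene","s2.png")
o=np.zeros((480,800,3),np.uint8);o[:360,:480]=cv2.resize(im,(480,360));o[:300,480:]=cv2.resize(im2[220:370,330:490],(320,300));cv2.imwrite("pics/c2.png",o[...,::-1])
E
```

```text
[0.38536916 0.39875328 0.18797643] [3.14127584e+00 1.00110488e-04 2.57042827e+00] [ 6.64248097e-01  4.28408311e-01  1.50254690e+00  1.04090835e-05
  1.21030533e+00 -3.35387534e-01]
```

View pics/c2.png

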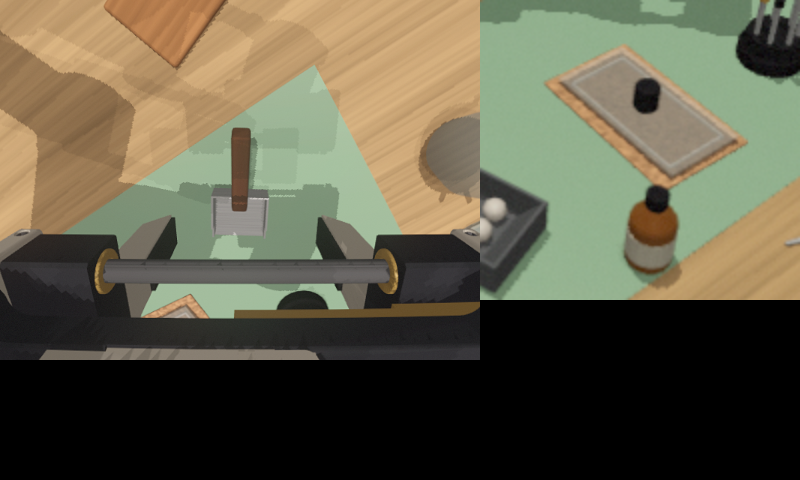

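The lid lies well on the pad (knob at crop (647,95)). In the wrist view the scoop handle runs from (241,130) to (239,208) and the pan is at (240,213), almost in line with the tool.

```bash
python3 - <<'E'
from h import *
im=cv2.imread("pics/w1.png");W=np.load("pics/w1.npy")
s=4/3
b=W[160:290,295:345].reshape(-1,3);C=im[160:290,295:345].reshape(-1,3).astype(int)
m=(b[:,2]>.045)&(b[:,2]<.125)&(C[:,2]>C[:,0]*1.4)
H=b[m];print(len(H),cv2.minAreaRect((H[:,:2]*1000).astype(np.float32)),H.min(0),H.max(0))
u,sg,vt=np.linalg.svd(H-H.mean(0),full_matrices=False);print(H.mean(0),vt[0],np.degrees(np.arctan2(vt[0][1],vt[0][0])))
p=W[245:320,280:360].reshape(-1,3);p=p[(p[:,2]<.034)&(p[:,2]>.012)];print("walls",cv2.minAreaRect((p[:,:2]*1000).astype(np.float32)))
# tray and bowl refined: from scene 2 tray rim without lid
W=np.load("pics/s2.npy");im=cv2.imread("pics/s2.png")
P=W[280:365,255:370].reshape(-1,3);P=P[(P[:,2]>.034)&(P[:,2]<.046)];print("tray",len(P),cv2.minAreaRect((P[:,:2]*1000).astype(np.float32)))
cv2.imwrite("pics/c3.png",cv2.resize(im[270:375,130:370],None,fx=3.3,fy=3.3,interpolation=2))
E
```

```text
2502 ((377.9598693847656, 397.8957214355469), (17.21179962158203, 96.83190155029297), 55.748531341552734) [0.33458157 0.36513232 0.0623373 ] [0.4204912  0.43082007 0.1043865 ]
[0.37168796 0.40206962 0.08720756] [ 0.76607847 -0.53075127 -0.36252843] -34.71482854145184
walls ((439.3372802734375, 355.07647705078125), (72.22235107421875, 64.82238006591797), 54.8877067565918)
tray 777 ((603.1759033203125, -133.53207397460938), (190.23463439941406, 100.80891418457031), 18.347545623779297)
```

View pics/c3.png

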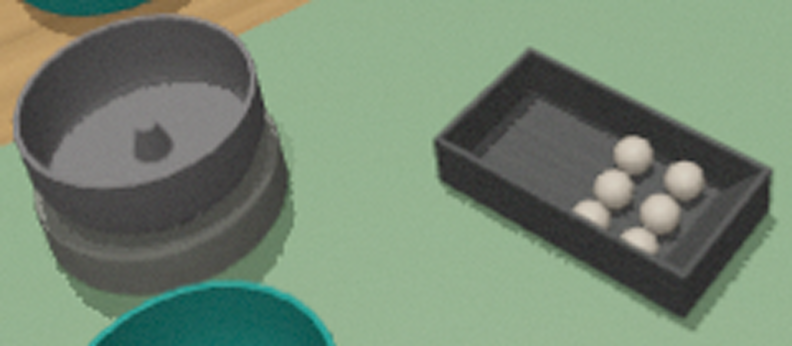

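The crop shows the six stones in two columns of three by the ramp (crop x 590–685), with the bowl at (150,140).

Call:
{"method": "send_rows", "body": {"targets": [[1,-0.0125,0.003,-0.03,-0.029],[1,0,0,-0.04,0],[1,0,0,-0.04,0],[1,0,0,-0.02,0],[0.1,0,0,0,0]], "grip_force": 60}}

```text
time: 7.4
tool_pos: [0.3724, 0.3986, 0.0549]
tool_rot: [-3.135, -0.002, 2.531]
contact_force: [-0.7, -0.3, -0.0]
opening: 0.0876
grip_force: 0.0
```

Call:
{"method": "send_rows", "body": {"targets": [[0.05,0,0,0,0],[0.05,0,0,0,0],[0.05,0,0,0,0],[0.05,0,0,0,0],[0.05,0,0,0,0]]}}

```text
time: 7.9
tool_pos: [0.3741, 0.4009, 0.0585]
tool_rot: [3.14, 0.0, 2.534]
contact_force: [0.1, -0.4, 0.1]
opening: 0.0483
grip_force: 0.0
```

Call:
{"method": "send_rows", "body": {"targets": [[0.05,0,0,0,0],[0.05,0,0,0,0],[0.05,0,0,0,0],[0.05,0,0,0,0],[0.05,0,0,0,0]]}}

```text
time: 8.4
tool_pos: [0.3738, 0.4006, 0.0577]
tool_rot: [-3.141, -0.0, 2.534]
contact_force: [-0.5, 0.4, 0.8]
opening: 0.0177
grip_force: 59.8
```

Call:
{"method": "send_rows", "body": {"targets": [[0.05,0,0,0.02,0],[0.05,0,0,0.04,0],[0.05,0,0,0.045,0],[0.05,0.004,-0.02,0.03,0.02],[0.05,0.008,-0.035,0.005,0.05]]}}

```text
time: 8.9
tool_pos: [0.3872, 0.3475, 0.2017]
tool_rot: [3.134, 0.003, 2.608]
contact_force: [1.2, -1.1, -2.2]
opening: 0.018
grip_force: 59.8
```

Call:
{"method": "send_rows", "body": {"targets": [[0.05,0.008,-0.045,0,0.08],[0.05,0.008,-0.045,0,0.08],[0.05,0.008,-0.045,0,0.08],[0.05,0.008,-0.045,0,0.08],[0.05,0.008,-0.045,0,0.08]]}}

```text
time: 9.4
tool_pos: [0.4257, 0.1189, 0.1978]
tool_rot: [3.141, -0.0, 3.007]
contact_force: [1.4, 0.1, -1.5]
opening: 0.0175
grip_force: 59.8
```

Call:
{"method": "send_rows", "body": {"targets": [[0.05,0.008,-0.045,0,0.08],[0.05,0.008,-0.045,0,0.08],[0.05,0.008,-0.045,0,0.08],[0.05,0.008,-0.045,0,0.08],[0.05,0.008,-0.045,0,0.08]]}}

```text
time: 9.9
tool_pos: [0.4657, -0.1062, 0.1977]
tool_rot: [3.141, -0.0, -2.876]
contact_force: [0.9, 1.3, -1.1]
opening: 0.0175
grip_force: 59.8
```

Call:
{"method": "send_rows", "body": {"targets": [[0.05,0.008,-0.04,0,0.057],[0.05,0.002,-0.02,0,0],[0.05,0,-0.012,0,0],[0.05,0,0,0,0]]}}

```text
time: 10.3
tool_pos: [0.4756, -0.1772, 0.1974]
tool_rot: [3.141, -0.001, -2.824]
contact_force: [0.5, 0.7, -1.7]
opening: 0.0178
grip_force: 59.8
```

```bash
python3 - <<'E'
from h import *
s=observe();print(s["tool_pos"],s["tool_rot"],s["qpos"],s["opening"],s["grip_force"])
im,W=snap("scene","s3.png");im2,W2=snap("side","d3.png")
a=cv2.resize(im[170:380,230:400],None,fx=2.4,fy=2.4);b=cv2.resize(im2[160:320,300:450],None,fx=2.4,fy=2.4)
o=np.zeros((510,780,3),np.uint8);o[:a.shape[0],:a.shape[1]]=a;o[:b.shape[0],412:412+b.shape[1]]=b;cv2.imwrite("pics/c4.png",o[...,::-1])
E
```

```text
[ 0.47557647 -0.17721469  0.19740458] [ 3.14104423e+00 -5.43736554e-04 -2.82426143e+00] [-5.07784997e-01  3.36947902e-01  1.61732837e+00 -2.94848152e-05
  1.18808818e+00 -2.39590137e+00] 0.017753346112214415 59.844253063201904
```

View pics/c4.png

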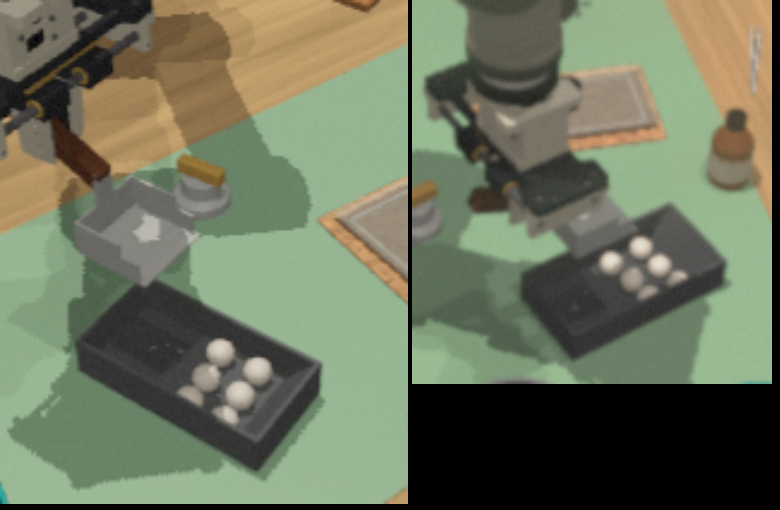

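The scoop is held level above the tray, over its empty end (pan at (140,230) left crop). I'll fit its plane and stone positions.

```bash
python3 - <<'E'
from h import *
W=np.load("pics/s3.npy");im=cv2.imread("pics/s3.png").astype(int)
P=W[240:290,258:318].reshape(-1,3);C=im[240:290,258:318].reshape(-1,3)
t=np.array([.603,-.135]);h=.319;e=np.array([np.cos(h),np.sin(h)]);n=np.array([-e[1],e[0]])
def loc(P): d=P[:,:2]-t;return np.c_[d@e,d@n,P[:,2]]
m=(P[:,2]>.12)&(P[:,2]<.185);Q=loc(P[m])
print("scoop rect",cv2.minAreaRect((Q[:,:2]*1000).astype(np.float32)),np.percentile(Q,[1,99],axis=0))
f=Q[Q[:,2]<np.percentile(Q[:,2],45)]
A=np.c_[f[:,:2],np.ones(len(f))]
for _ in range(6):
    c=np.linalg.lstsq(A,f[:,2],rcond=None)[0];r=f[:,2]-A@c;k=abs(r)<.003;f=f[k];A=A[k]
print("floor plane",c,len(f),f[:,2].mean(),np.percentile(f,[1,99],axis=0))
for name,I,Wf,b in(("scene",cv2.imread("pics/s2.png"),np.load("pics/s2.npy"),(255,280,370,365)),):
    u0,v0,u1,v1=b;S=Wf[v0:v1,u0:u1];c=I[v0:v1,u0:u1].astype(int)
    mm=((c.min(-1)>105)&(S[...,2]>.01)&(abs(c[...,1]-c[...,2])<30)).astype(np.uint8)
    k,l=cv2.connectedComponents(mm)
    for i in range(1,k):
        Z=S[l==i]
        if len(Z)>15:print(len(Z),loc(Z).mean(0).round(4),loc(Z).min(0).round(3),loc(Z).max(0).round(3))
E
```

```text
scoop rect ((-51.622657775878906, -1.3634872436523438), (74.59669494628906, 72.79248809814453), 88.48589324951172) [[-0.0863114  -0.03751923  0.13828754]
 [-0.01700482  0.03484936  0.17906267]]
floor plane [-0.00321927  0.00133535  0.14038975] 684 0.14054497643811653 [[-0.08501825 -0.03707692  0.13808769]
 [-0.01651262  0.03393045  0.14232579]]
39 [-0.0922  0.0027  0.0399] [-0.094 -0.046  0.038] [-0.09   0.05   0.042]
262 [0.0114 0.0024 0.0206] [-0.007 -0.045  0.01 ] [0.033 0.047 0.041]
105 [0.0454 0.0277 0.0194] [0.033 0.018 0.01 ] [0.055 0.047 0.025]
172 [ 0.0491 -0.012   0.0212] [ 0.035 -0.045  0.011] [0.068 0.01  0.042]
```

Call:
{"method": "send_rows", "body": {"targets": [[0.05,0.0015,0.002,-0.03,0],[0.05,0,0,-0.04,0],[0.05,0,0,-0.03,0],[0.05,0,0,-0.02,0],[0.05,0,0,-0.01,0]]}}

```text
time: 10.9
tool_pos: [0.4765, -0.1723, 0.0662]
tool_rot: [3.139, -0.002, -2.821]
contact_force: [-1.0, -0.0, -0.9]
opening: 0.0174
grip_force: 59.8
```

Call:
{"method": "send_rows", "body": {"targets": [[0.05,0,0,-0.003,0],[0.05,0,0,0,0]]}}

```text
time: 11.1
tool_pos: [0.4778, -0.1739, 0.0653]
tool_rot: [-3.141, 0.001, -2.822]
contact_force: [0.0, -0.8, -0.9]
opening: 0.0177
grip_force: 59.8
```

Call:
{"method": "send_rows", "body": {"targets": [[0.05,0,0,-0.0015,0],[0.05,0.0095,0.003,-0.0005,0],[0.05,0.0095,0.003,0,0],[0.05,0.0095,0.003,0,0]]}}

```text
time: 11.5
tool_pos: [0.5071, -0.1652, 0.0632]
tool_rot: [-3.141, 0.001, -2.822]
contact_force: [-0.2, -0.8, -2.0]
opening: 0.0176
grip_force: 59.8
```

Call:
{"method": "send_rows", "body": {"targets": [[0.05,0.0095,0.003,0,0],[0.05,0.0095,0.0032,0,0],[0.05,0.0095,0.0032,0,0]]}}

```text
time: 11.8
tool_pos: [0.535, -0.1556, 0.0626]
tool_rot: [3.141, -0.001, -2.822]
contact_force: [-0.1, -1.1, -2.3]
opening: 0.0173
grip_force: 59.8
```

Call:
{"method": "send_rows", "body": {"targets": [[0.05,0.0076,0.0025,0,0],[0.05,0.0057,0.0019,0,0],[0.05,0,0,0,0]]}}

```text
time: 12.1
tool_pos: [0.5462, -0.1508, 0.0625]
tool_rot: [3.139, -0.004, -2.821]
contact_force: [-5.6, -0.3, 2.1]
opening: 0.0173
grip_force: 59.9
```

```bash
cat >> h.py <<'E'
def stones(name,lip,tag):
    im,Wf=snap(name,tag+".png")
    t=np.array([.603,-.135]);h=.319;e=np.array([np.cos(h),np.sin(h)]);n=np.array([-e[1],e[0]])
    d=Wf[...,:2]-t;L=np.stack([d@e,d@n,Wf[...,2]],-1)
    m=(abs(L[...,0])<.1)&(abs(L[...,1])<.05)&(L[...,2]>0.004)&(L[...,2]<.3)
    # label picture: top view, 4px/mm... 
    top=np.zeros((420,820,3),np.uint8)
    P=L[m];C=im[m]
    o=np.argsort(P[:,2])
    for p,c in zip(P[o],C[o]): cv2.circle(top,(int(410+p[0]*4000),int(210-p[1]*4000)),2,tuple(int(v) for v in c[::-1]),-1)
    return top[:, 10:810],L
E
python3 - <<'E'
from h import *
a,_=stones("scene",0,"s4");cv2.imwrite("pics/t4.png",a)
E
```

```text
(no output)
```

View pics/t4.png

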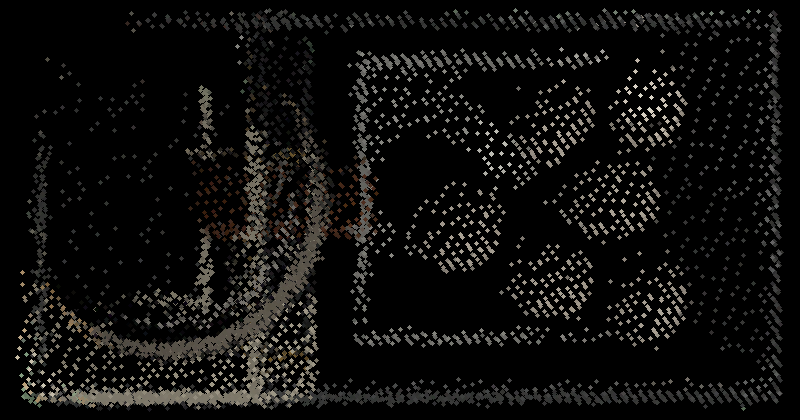

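The top-view map shows four stones on the pan (at (455,230), (545,130), (550,280), (610,200)) and two by the ramp ahead of the lip (650,105) and (650,300).

Call:
{"method": "send_rows", "body": {"targets": [[0.05,0.0028,0.001,0,0],[0.05,0.002,0.0006,0,0],[0.05,0,0,0.004,0],[0.05,0,0,0.008,0],[0.05,0,0,0.01,0]]}}

```text
time: 12.65
tool_pos: [0.5526, -0.1499, 0.0851]
tool_rot: [3.141, -0.0, -2.822]
contact_force: [-1.5, -1.2, -2.9]
opening: 0.0176
grip_force: 59.8
```

Call:
{"method": "send_rows", "body": {"targets": [[0.05,-0.004,-0.0013,0.012,0],[0.05,-0.007,-0.002,0.015,0],[0.05,-0.007,-0.002,0.018,0],[0.05,-0.005,-0.0015,0.018,0],[0.05,-0.002,-0.001,0.016,0]]}}

```text
time: 13.15
tool_pos: [0.527, -0.158, 0.166]
tool_rot: [-3.141, 0.001, -2.823]
contact_force: [1.2, -0.5, -2.4]
opening: 0.0177
grip_force: 59.8
```

Call:
{"method": "send_rows", "body": {"targets": [[0.05,0,0,0.014,0],[0.05,0,0,0.012,0],[0.05,0,0,0.006,0],[0.05,0,0,0,0],[0.05,0,0,0,0]]}}

```text
time: 13.65
tool_pos: [0.5272, -0.1576, 0.1954]
tool_rot: [3.141, -0.001, -2.822]
contact_force: [-0.6, 0.8, -0.7]
opening: 0.0178
grip_force: 59.8
```

```bash

python3 - <<'E'
from h import *
a,L=stones("scene",0,"s5")
s=observe();print(s["tool_pos"],s["contact_force"])
im=cv2.imread("pics/s5.png")
b=cv2.resize(im[200:380,230:400],None,fx=2.9,fy=2.9);o=np.zeros((530,800,3),np.uint8);o[:522,:493]=b;o[:161,493:]=cv2.resize(a,(307,161))
cv2.imwrite("pics/t5.png",o)
E
```

```text
[ 0.5271153  -0.15755849  0.19509124] [ 0.32245999  0.4890305  -2.58911189]
```

View pics/t5.png

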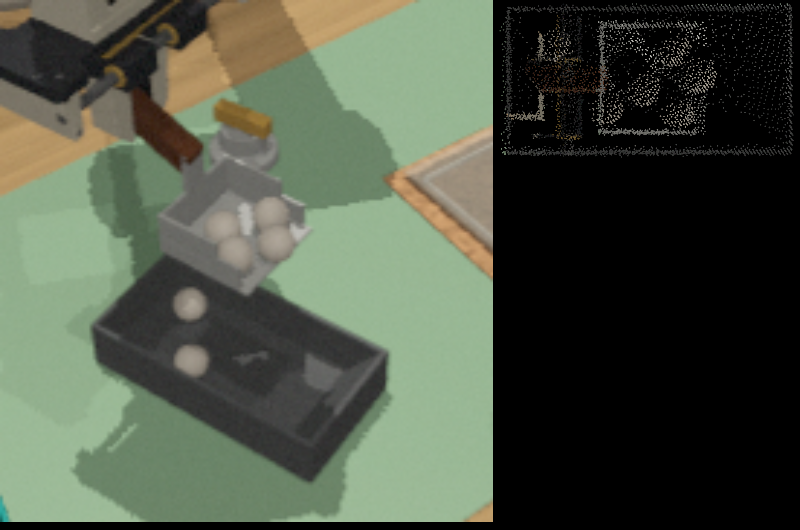

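Four stones ride in the scoop; the other two are in the tray at its -x end (190,305) and (190,360).

```bash

python3 - <<'E'
from h import *
from scipy.optimize import least_squares
for f,b in(("s2",(125,265,225,360)),("d3",(295,310,390,400))):
    W=np.load(f"pics/{f}.npy");u0,v0,u1,v1=b;P=W[v0:v1,u0:u1].reshape(-1,3)
    P=P[(P[:,2]>.092)&(P[:,2]<.100)&(np.hypot(P[:,0]-.44,P[:,1]+.355)<.085)]
    r=least_squares(lambda q:np.hypot(P[:,0]-q[0],P[:,1]-q[1])-q[2],[.44,-.355,.068],loss="soft_l1",f_scale=.002);print(f,len(P),r.x)
W=np.load("pics/s2.npy");im=cv2.imread("pics/s2.png").astype(int)
m=(im[...,0]>im[...,2]+40)&(im[...,1]>im[...,2]+50)&(W[...,2]>.085)&(W[...,2]<.11)
for n,mm in(("A",W[...,1]<-.2),):
    P=W[m&mm];k=P[:,0]<.35;print(P[k].mean(0),P[~k].mean(0))
E
```

```text
s2 459 [ 0.43965949 -0.35208947  0.06783385]
d3 341 [ 0.43782577 -0.35577089  0.0678855 ]
[ 0.19116204 -0.29397394  0.09135105] [ 0.65469383 -0.4119726   0.09258364]
```

Call:
{"method": "send_rows", "body": {"targets": [[0.05,-0.003,-0.0045,0.001,0],[0.05,-0.006,-0.009,0.001,0],[0.05,-0.009,-0.0135,0.001,0],[0.05,-0.012,-0.018,0.001,0],[0.05,-0.012,-0.018,0.001,0]]}}

```text
time: 14.2
tool_pos: [0.4843, -0.2223, 0.2008]
tool_rot: [-3.142, -0.0, -2.823]
contact_force: [0.4, 0.1, -1.7]
opening: 0.0176
grip_force: 59.8
```

Call:
{"method": "send_rows", "body": {"targets": [[0.05,-0.012,-0.018,0.001,0],[0.05,-0.012,-0.018,0.001,0],[0.05,-0.012,-0.018,0.001,0],[0.05,-0.012,-0.018,0.001,0],[0.05,-0.012,-0.018,0.001,0]]}}

```text
time: 14.7
tool_pos: [0.4239, -0.3124, 0.2059]
tool_rot: [-3.141, -0.0, -2.823]
contact_force: [0.5, 0.0, -1.1]
opening: 0.018
grip_force: 59.8
```

Call:
{"method": "send_rows", "body": {"targets": [[0.05,-0.012,-0.018,0,0],[0.05,-0.009,-0.018,0,0],[0.05,-0.006,-0.0135,0,0],[0.05,-0.003,-0.009,0,0],[0.05,0,-0.0045,0,0]]}}

```text
time: 15.2
tool_pos: [0.3949, -0.3747, 0.2057]
tool_rot: [3.141, -0.0, -2.824]
contact_force: [-0.0, 0.2, -3.0]
opening: 0.0176
grip_force: 59.8
```

Call:
{"method": "send_rows", "body": {"targets": [[0.05,-0.004,0.0015,0,0],[0.05,-0.004,0.0015,0,0],[0.05,0,0,0,0]]}}

```text
time: 15.5
tool_pos: [0.3872, -0.3698, 0.2058]
tool_rot: [3.141, -0.0, -2.822]
contact_force: [-0.8, -0.1, -2.5]
opening: 0.0172
grip_force: 59.8
```

Call:
{"method": "send_rows", "body": {"targets": [[0.05,0,0,0,0],[0.05,0,0,0,0],[0.05,0,0,0,0]], "grip_force": 20}}

```text
time: 15.8
tool_pos: [0.3877, -0.3706, 0.2058]
tool_rot: [-3.142, 0.0, -2.822]
contact_force: [-0.1, 0.3, -1.7]
opening: 0.0179
grip_force: 20.0
```

```bash
cat > g.py <<'E'
from h import *
import sys
im,W=snap("scene",sys.argv[1]+".png")
s=observe();print(s["tool_pos"],s["contact_force"],s["torque"],s["grip_force"])
t=np.array([s["tool_pos"][0],s["tool_pos"][1]]);h=s["tool_rot"][2]+np.pi;e=np.array([np.cos(h),np.sin(h)]);n=np.array([-e[1],e[0]])
d=W[...,:2]-t;L=np.stack([d@e,d@n,W[...,2]],-1)
m=(L[...,0]>-.02)&(L[...,0]<.14)&(abs(L[...,1])<.036)&(L[...,2]>.105)&(L[...,2]<s["tool_pos"][2]-.01)
P=L[m];print("pan pts",len(P),"x",np.percentile(P[:,0],[1,99]),"z",np.percentile(P[:,2],[1,99]))
c=np.hypot(W[...,0]-.439,W[...,1]+.354)
cv2.imwrite("pics/"+sys.argv[1]+"c.png",cv2.resize(im[200:370,100:300,::-1],None,fx=3,fy=3))
E
python3 g.py p1
```

```text
[ 0.38765328 -0.3706633   0.20582185] [-0.61525329 -0.14166977 -2.78765869] [ 0.09309367 -0.02728966 -0.01973353] 19.993388950824738
pan pts 1777 x [0.04821611 0.12379126] z [0.14715538 0.1916047 ]
```

Call:
{"method": "send_rows", "body": {"targets": [[0.05,0,0,0,0],[0.05,0,0,0,0]], "grip_force": 10}}

```text
time: 16.05
tool_pos: [0.3875, -0.3708, 0.2058]
tool_rot: [3.142, 0.0, -2.822]
contact_force: [0.7, 0.2, -1.3]
opening: 0.0178
grip_force: 10.0
```

```bash
python3 g.py p2
```

```text
[ 0.38750884 -0.3707705   0.20575505] [-0.13173702  0.09112187 -1.64690521] [0.06066381 0.00832225 0.04176696] 9.999909549951553
pan pts 1810 x [0.03807821 0.11285937] z [0.13160563 0.19204386]
```

Call:
{"method": "send_rows", "body": {"targets": [[0.05,0,0,0,0],[0.05,0,0,0,0]], "grip_force": 6}}

```text
time: 16.3
tool_pos: [0.3875, -0.3708, 0.2058]
tool_rot: [3.142, 0.0, -2.822]
contact_force: [-0.3, -0.4, -1.4]
opening: 0.018
grip_force: 6.0
```

```bash
python3 g.py p3
```

```text
[ 0.387457   -0.37081245  0.20578411] [ 0.62137491 -0.33473995 -1.86616141] [ 0.16543896 -0.09874408 -0.04601059] 5.999942645430565
pan pts 1846 x [0.01312453 0.09087942] z [0.10610527 0.19365436]
```

Call:
{"method": "send_rows", "body": {"targets": [[0.05,0,0,0,0],[0.05,0,0,0,0],[0.05,0,0,0,0],[0.05,0,0,0,0]]}}

```text
time: 16.75
tool_pos: [0.3875, -0.3708, 0.2058]
tool_rot: [-3.142, 0.0, -2.822]
contact_force: [-0.0, -0.1, -0.7]
opening: 0.018
grip_force: 6.0
```

```bash
python3 g.py p4
```

```text
[ 0.38752067 -0.37080336  0.2058224 ] [-0.19987572 -0.50774988 -0.93628817] [ 0.10415441 -0.07959093  0.03017421] 5.999883413314819
pan pts 1747 x [0.01218214 0.07225674] z [0.10550145 0.19415845]
```

View pics/p4c.png

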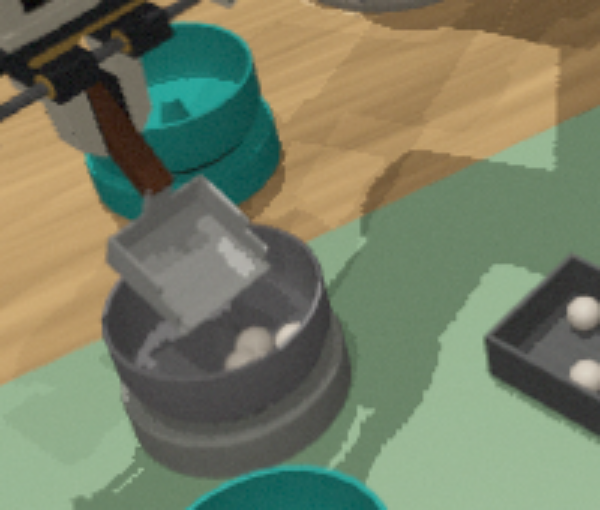

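The scoop is emptied; stones show in the bowl at (240,350) and (290,335), and the two left are in the tray at (583,313) and (585,375).

Call:
{"method": "send_rows", "body": {"targets": [[0.05,0,0,0,0],[0.05,0,0,0.015,0],[0.05,0,0,0.025,0],[0.05,0,0,0.02,0],[0.05,0,0,0,0]], "grip_force": 60}}

```text
time: 17.3
tool_pos: [0.3884, -0.3718, 0.2685]
tool_rot: [-3.136, 0.002, -2.822]
contact_force: [1.2, -0.4, -1.1]
opening: 0.0176
grip_force: 60.0
```

Call:
{"method": "send_rows", "body": {"targets": [[0.05,0,0.02,0,0],[0.05,0.001,0.035,0,0],[0.05,0.001,0.045,0,0],[0.05,0.001,0.045,0,0],[0.05,0.001,0.045,0,0]]}}

```text
time: 17.8
tool_pos: [0.3908, -0.1789, 0.2645]
tool_rot: [3.14, -0.001, -2.823]
contact_force: [0.5, -0.3, -1.1]
opening: 0.0176
grip_force: 60.0
```

```bash
python3 - <<'E'
from h import *
im,W=snap("scene","q1.png");im2,W2=snap("side","q1d.png")
a=cv2.resize(im[260:370,120:370],None,fx=2.6,fy=2.6);b=cv2.resize(im2[240:400,295:440],None,fx=1.9,fy=1.9)
o=np.zeros((595,660,3),np.uint8);o[:a.shape[0],:a.shape[1]]=a;o[288:288+b.shape[0],:b.shape[1]]=b;cv2.imwrite("pics/c6.png",o[...,::-1])
for n,I,w in(("scene",im,W),("side",im2,W2)):
    m=((np.hypot(w[...,0]-.439,w[...,1]+.354)<.064)&(w[...,2]<.09)&(w[...,2]>.05)&(I.min(-1)>125)).astype(np.uint8)
    k,l,st,_=cv2.connectedComponentsWithStats(m)
    for i in range(1,k):
        if st[i,4]>10: print(n,st[i],w[l==i].mean(0).round(3),w[l==i].min(0).round(3),w[l==i].max(0).round(3))
E
```

```text
scene [171 303   7   6  23] [ 0.434 -0.35   0.068] [ 0.413 -0.357  0.05 ] [ 0.444 -0.338  0.072]
scene [179 305  21  15 142] [ 0.463 -0.335  0.065] [ 0.436 -0.351  0.05 ] [ 0.478 -0.31   0.072]
scene [149 319  12   7  54] [ 0.449 -0.395  0.066] [ 0.439 -0.405  0.058] [ 0.457 -0.387  0.07 ]
side [339 332  30  20 301] [ 0.467 -0.338  0.065] [ 0.435 -0.359  0.05 ] [ 0.495 -0.302  0.074]
side [332 345   4   5  11] [ 0.421 -0.33   0.052] [ 0.417 -0.335  0.05 ] [ 0.425 -0.323  0.053]
side [327 351   7   7  15] [ 0.411 -0.345  0.051] [ 0.404 -0.354  0.05 ] [ 0.416 -0.337  0.053]
side [346 364  15   7  51] [ 0.447 -0.396  0.064] [ 0.434 -0.404  0.05 ] [ 0.466 -0.381  0.072]
```

View pics/c6.png

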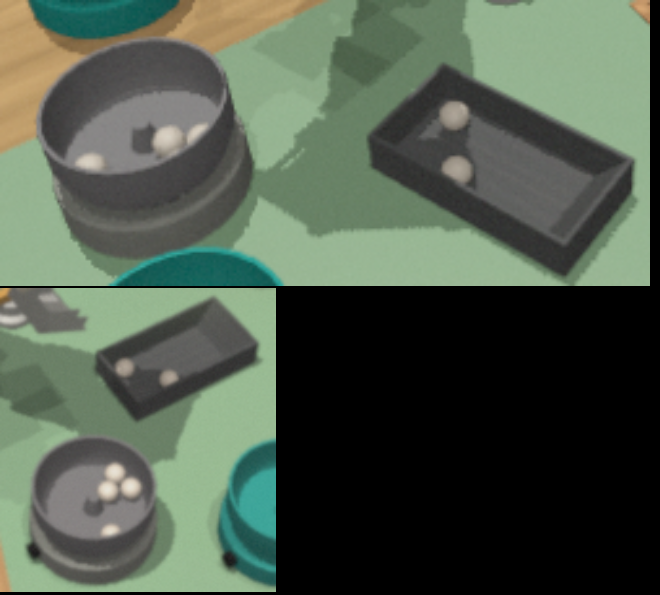

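Four stones are in the bowl (side crop (113,470),(107,490),(131,487),(110,530)) and two in the tray. Now the scoop is set down.

Call:
{"method": "send_rows", "body": {"targets": [[0.05,0.001,0.045,0,0],[0.05,0.001,0.045,0,0],[0.05,0.001,0.045,0,0],[0.05,0.001,0.045,0,0],[0.05,0.001,0.045,0,0]]}}

```text
time: 18.4
tool_pos: [0.3962, 0.0455, 0.265]
tool_rot: [3.141, -0.001, -2.823]
contact_force: [1.7, -0.4, -0.2]
opening: 0.0176
grip_force: 60.0
```

Call:
{"method": "send_rows", "body": {"targets": [[0.05,0.001,0.045,0,0],[0.05,0.001,0.045,0,0],[0.05,0.001,0.04,-0.02,0],[0.05,0.001,0.03,-0.03,0],[0.05,0.001,0.015,-0.035,0]]}}

```text
time: 18.9
tool_pos: [0.4018, 0.2214, 0.1795]
tool_rot: [3.141, 0.002, -2.82]
contact_force: [0.1, 0.0, -0.5]
opening: 0.0176
grip_force: 60.0
```

Call:
{"method": "send_rows", "body": {"targets": [[0.05,0,0,-0.035,0],[0.05,0,0,-0.02,0],[0.05,0,0,-0.005,0],[0.05,0,0,0,0]]}}

```text
time: 19.3
tool_pos: [0.4013, 0.2188, 0.12]
tool_rot: [-3.142, -0.002, -2.823]
contact_force: [0.1, 0.8, -0.4]
opening: 0.0176
grip_force: 60.0
```

```bash
cat > k.py <<'E'
from h import *
import sys
im,W=snap("scene",sys.argv[1]+".png")
s=observe();print(s["tool_pos"],s["contact_force"],s["grip_force"])
t=np.array(s["tool_pos"][:2]);h=s["tool_rot"][2]+np.pi;e=np.array([np.cos(h),np.sin(h)]);n=np.array([-e[1],e[0]])
d=W[...,:2]-t;L=np.stack([d@e,d@n,W[...,2]],-1)
m=(L[...,0]>-.05)&(L[...,0]<.16)&(abs(L[...,1])<.031)&(L[...,2]>-.005)&(L[...,2]<s["tool_pos"][2]-.01)&(abs(im[...,0].astype(int)-im[...,1])<14)
P=L[m];print(len(P))
for a in np.arange(-.05,.16,.01):
    q=P[(P[:,0]>=a)&(P[:,0]<a+.01)]
    if len(q)>4:print(round(a+.005,3),len(q),np.percentile(q[:,2],[5,50,95]).round(4))
E
python3 k.py k1
```

```text
[0.40195273 0.21906263 0.12098942] [ 0.50019005 -0.89189755 -0.93844452] 59.999552965164185
315
0.015 44 [0.0433 0.0462 0.0664]
0.025 52 [0.0383 0.0436 0.0855]
0.035 47 [0.0323 0.0371 0.0976]
0.045 41 [0.027  0.0308 0.0344]
0.055 47 [0.0233 0.0259 0.0357]
0.065 80 [0.0006 0.0204 0.0254]
```

Call:
{"method": "send_rows", "body": {"targets": [[0.05,0,0,-0.012,0],[0.05,0,0,-0.003,0],[0.05,0,0,0,0]], "grip_force": 8}}

```text
time: 19.65
tool_pos: [0.4019, 0.2192, 0.1064]
tool_rot: [3.142, 0.001, -2.823]
contact_force: [0.3, 0.2, -2.2]
opening: 0.0177
grip_force: 8.0
```

Call:
{"method": "send_rows", "body": {"targets": [[0.05,-0.008,-0.0027,-0.008,0],[0.05,-0.008,-0.0027,-0.008,0],[0.05,-0.008,-0.0027,-0.008,0],[0.05,-0.008,-0.0027,-0.008,0],[0.05,0,0,0,0]], "grip_force": 6}}

```text
time: 20.15
tool_pos: [0.3688, 0.2082, 0.074]
tool_rot: [3.142, -0.001, -2.822]
contact_force: [-0.5, -0.5, -0.9]
opening: 0.0181
grip_force: 6.0
```

```bash
python3 k.py k2
```

```text
[0.36971454 0.20848032 0.07439466] [ 0.1226819   0.58946061 -1.36861293] 6.000004336237907
380
-0.045 11 [-0.0019  0.0002  0.0014]
-0.035 7 [-0.0018  0.0004  0.003 ]
0.035 86 [0.0107 0.0307 0.0547]
0.045 50 [0.0077 0.0116 0.0599]
0.055 27 [0.005  0.0084 0.0108]
0.065 34 [0.0049 0.0067 0.0176]
0.075 47 [0.0027 0.006  0.0136]
0.085 44 [0.0009 0.0037 0.0069]
0.095 51 [-0.0004  0.0027  0.006 ]
0.105 22 [0.0005 0.0019 0.0035]
```

Call:
{"method": "send_rows", "body": {"targets": [[0.05,-0.004,-0.0013,-0.007,0],[0.05,-0.003,-0.001,-0.006,0],[0.05,0,0,-0.003,0],[0.05,0,0,0,0],[0.05,0,0,0,0]]}}

```text
time: 20.7
tool_pos: [0.3629, 0.2063, 0.0577]
tool_rot: [3.142, 0.001, -2.822]
contact_force: [0.5, -0.0, -1.4]
opening: 0.0181
grip_force: 6.0
```

Call:
{"method": "send_rows", "body": {"targets": [[1,0,0,0,0],[1,0,0,0,0],[1,0,0,0,0],[1,0,0,0,0],[1,0,0,0,0]]}}

```text
time: 21.2
tool_pos: [0.3626, 0.2062, 0.0578]
tool_rot: [3.142, 0.0, -2.822]
contact_force: [0.3, -0.6, 0.8]
opening: 0.0533
grip_force: 0.0
```

Call:
{"method": "send_rows", "body": {"targets": [[1,0,0,0,0],[1,0,0,0,0],[1,0,0,0.03,0],[1,0,0,0.05,0],[1,0,0,0.05,0]]}}

```text
time: 21.7
tool_pos: [0.3618, 0.2059, 0.189]
tool_rot: [3.142, -0.002, -2.822]
contact_force: [1.1, 0.4, -0.1]
opening: 0.0901
grip_force: 0.0
```

Call:
{"method": "send_rows", "body": {"targets": [[1,0,0,0.04,0],[1,0,0,0.02,0],[1,0,0,0,0],[1,0,0,0,0]]}}

```text
time: 22.1
tool_pos: [0.3622, 0.2061, 0.2474]
tool_rot: [3.141, -0.0, -2.822]
contact_force: [-0.1, 0.0, -0.9]
opening: 0.0919
grip_force: 0.0
```

```bash
python3 k.py k3; python3 - <<'E'
from h import *
im=cv2.imread("pics/k3.png");cv2.imwrite("pics/k3c.png",cv2.resize(im[150:370,120:500],None,fx=2.1,fy=2.1))
E
```

```text
[0.36187868 0.2058973  0.24671569] [-0.06785936 -0.31233872 -0.98878386] 0.0
366
0.045 110 [0.0012 0.0255 0.0542]
0.055 25 [-0.0012  0.0015  0.0264]
0.065 28 [-0.0011  0.0014  0.0309]
0.075 27 [-0.0004  0.0013  0.0039]
0.085 43 [-0.0012  0.0014  0.0044]
0.095 36 [-0.0009  0.0012  0.0069]
0.105 51 [-0.0004  0.0015  0.0037]
0.115 35 [-0.002   0.0014  0.004 ]
```

View pics/k3c.png

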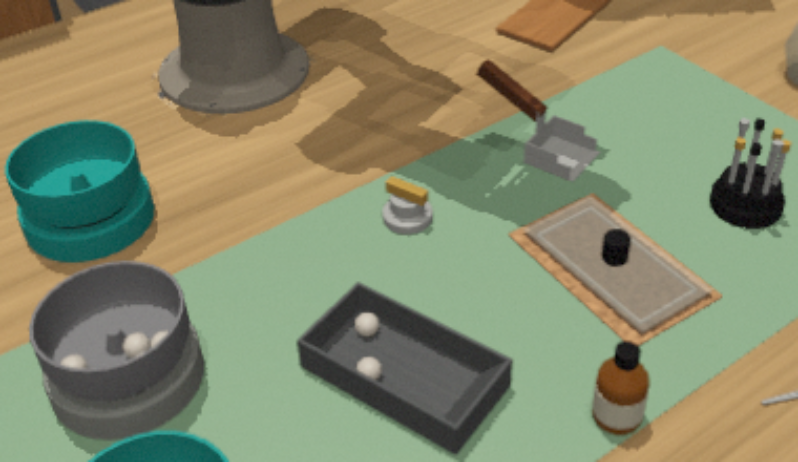

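The scoop lies flat on its pan at (560,150), the lid is on the pad, the stones are in the bowl and tray, and the bystanders are in place.

```bash
python3 -c "
from cell import *
print(hand_in())"
```

```text
the job is handed in; nothing more can be done
None
```

I handed the job in, and no verdict was returned: by the last pictures the lid is flat on the cork pad, four stones are in the grey tumbler bowl and two in the tray, the scoop rests flat on the bench, and the bystanders look undisturbed.

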